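Return the calibration weights to their graded tray

ROBOT

A 7-joint arm with a two-finger parallel gripper is mounted at the origin on a cart in front of the work surface, level with it; the furniture and walls round the work are solid. World frame = base frame: x ahead of the robot, y to its left, z up, the work surface at z = 0. Lengths are in m, angles in rad, forces in N, time in s.
With the tool pointing down it reaches from about 0.425 to 0.8 m from the base axis. Payload 8.3 kg.
Tool frame: the origin (TCP) lies at the very end of the fingers, on their centre line; the grasp point (between the pads) lies 19 mm behind it; z points along the fingers, y is the line along which they close (so a half turn about z gives the same grasp; the last joint's range is limited). The gripper opens to 85 mm and grips with 20 to 120 N. Pads are 22 mm wide; open, the fingers measure 114 mm over their backs; the gripper's body (76 mm by 85 mm) begins 54 mm behind the grasp point. The pads swing forward as they close: fully open they stand 13 mm farther back than shut.
Start: joints at [-1.275, 0.383, 0.016, 1.37, -0.006, 1.388, -0.046], TCP at [0.219, 0.585, 0.231] pointing down, gripper open.
Joint ranges: [-2.95, 2.95], [-0.25, 2.06], [-1.52, 1.56], [0.18, 2.33], [-1.44, 4.58], [0.02, 2.06], [-3.01, 3.01]. Speed limits (rad/s): [2.39, 2.39, 3.01, 3.01, 3.14, 3.14, 3.14].

INTERFACE

Orientations are given as [roll, pitch, yaw] about the fixed x, y, z axes, in that order (R = Rz(yaw) Ry(pitch) Rx(roll)).
In Python, from cell import manip gives the robot as it stands.
- The arm moves only by the tool drive_tool, never from a script. Its arguments are lists of equal length, an entry for each row: "travel": the shift along the tool's x, y, z in mm, a list of three; "rotation": the turn, a rotation vector about the tool's x, y, z in rad, a list of three; "gripper": the opening, from 0 (shut) to 1 (fully open). A call has 1 to 20 rows; each row shifts and turns the commanded pose from where the row before left it, along the tool's axes as they then stand; what a row does not reach is not made up. A row lasts 1/8 s, in which the tool goes at most 62.5 mm and 10.7 degrees, less where a joint would pass 70% of its speed; a pose out of reach is approached as far as the arm can. A call is refused whole if a number of a shift passes 62.5 or a number of a turn 0.188, either way. A call with a gripper value outside its range is refused whole. The fingers move at their own pace and stop on an object; "grip_force" is the grip in N (left out, the last holds). Time passes only in rows, so rows that do not move let the fingers close. It gives the time, the measured TCP pose, the force, the opening and the grip force at its end, in the units of the state.
- manip.sense(): the state, without advancing time (a new reading comes with each control period).
- manip.grab_frame(name): name is "scene" or "top" or "wrist"; returns the picture (400x640x3 uint8, red, green, blue); there is no depth.
- manip.calibration(name): a dict with "camera_matrix" (3x3 intrinsics, pixels), "cam_to_world" (4x4, takes a point from camera to world coordinates). Camera axes: x right, y down, z forward; pixel columns grow to the right and rows downward; lengths in m; the calibration is good to about 2 mm. A picture is of the moment at which its call begins: read the wrist's pose just before it. calibration takes no time and is no camera call; for the wrist camera it gives the pose at the moment of the call.
- manip.sign_off(): hands the job in; it is judged then, once.
The state is a dict: "time_s": time; "joint_positions": joint angles; "dq": joint speeds; "tau": joint torques, N m; "position": TCP position; "tool_rot": TCP orientation; "wrist_force": force on the tool from outside, world axes, zero at the start; "wrist_torque": the same for the moment, N m; "opening": finger opening in m; "finger_force": force on a finger pad.
Only numpy, scipy, OpenCV 4.12 (cv2) and the standard library are available. Lean on these libraries where they do the work, as an engineer would, in place of code of your own. Each camera call takes 0.05 s, during which the arm holds its last target. There are 200 camera calls.

TASK

The balance check is finished: put the four steel calibration weights from the mat back into the wooden weight tray, lined up in order of size, the largest in the widest well and so on down to the smallest in the narrowest, each standing upright and fully down on the floor of its well. Lower them in gently, neither dropping nor tipping any, and leave the brown bottle and the grey freezer box where they are.

Things in the scene. Friction and masses are not known exactly. Their poses are not given: they have to be found in the camera images.
- weight_500g: the largest of four plain steel knob weights (500 g), standing upright on the 3 mm dull blue mat: body 38 mm across up to 46 mm, neck 16 mm across up to 52 mm, above it a knob 22 mm across to grip, total height 68 mm. Origin: centre of its underside; z up; round about z.
- weight_200g: the second largest of four plain steel knob weights (200 g), standing upright on the 3 mm dull blue mat: body 28 mm across up to 33 mm, neck 12 mm across up to 38 mm, above it a knob 17 mm across to grip, total height 50 mm. Origin: centre of its underside; z up; round about z.
- weight_100g: the third largest of four plain steel knob weights (100 g), standing upright on the 3 mm dull blue mat: body 22 mm across up to 26 mm, neck 10 mm across up to 30.5 mm, above it a knob 14 mm across to grip, total height 41 mm. Origin: centre of its underside; z up; round about z.
- weight_50g: the smallest of four plain steel knob weights (50 g), standing upright on the 3 mm dull blue mat: body 18 mm across up to 19.5 mm, neck 8.4 mm across up to 23 mm, above it a knob 11 mm across to grip, total height 32 mm. Origin: centre of its underside; z up; round about z.
- well_500g: white insert of the fixed wooden tray (76 x 214 mm, any yaw) with the largest weight's round well, 44 mm across: the widest, at one end of the row; 4 mm chamfer, flat floor. Origin: 5 mm above the bench, under the well's centre; floor 6 mm, insert top 19 mm above it. y runs along the row to the narrower wells, 44 to 57 mm from centre to centre.
- well_200g: white insert of the fixed wooden tray (76 x 214 mm, any yaw) with the second largest weight's round well, 34 mm across: second widest, next to the widest; 4 mm chamfer, flat floor. Origin: 5 mm above the bench, under the well's centre; floor 6 mm, insert top 19 mm above it. y runs along the row to the narrower wells, 44 to 57 mm from centre to centre.
- well_100g: white insert of the fixed wooden tray (76 x 214 mm, any yaw) with the third largest weight's round well, 28 mm across: third widest; 4 mm chamfer, flat floor. Origin: 5 mm above the bench, under the well's centre; floor 6 mm, insert top 19 mm above it. y runs along the row to the narrower wells, 44 to 57 mm from centre to centre.
- well_50g: white insert of the fixed wooden tray (76 x 214 mm, any yaw) with the smallest weight's round well, 24 mm across: the narrowest, at the other end of the row; 4 mm chamfer, flat floor. Origin: 5 mm above the bench, under the well's centre; floor 6 mm, insert top 19 mm above it. y runs along the row to the narrower wells, 44 to 57 mm from centre to centre.
- bottle: brown reagent bottle with a black cap, 48 mm across, 100 mm high, standing loose; origin at the centre of its underside. To be left alone. It stands in front of the monitor, which is solid and rises where x > 0.62 and y < -0.05: keep the arm clear of that too.
- cryo_box: closed grey-white square freezer box, 77 x 77 x 52 mm, standing loose; origin at the centre of its underside. To be left alone.

How it is judged:
By the outcome, as a careful person would: the job done as asked, in the order asked, and still so for the second after the job is handed in, with the robot touching nothing.
It also fails if it takes over 109 s, if anything falls off the work surface, if the arm or the gripper's body presses on something with over 40 N, if the wrist force passes 120 N, or if a joint passes its speed limit or range.

## Working session

There is one attempt and no reset: what is moved stays moved. The work goes in short steps, Python scripts to look and compute and a tool call to move; the robot and the scene stay as the last step left them, time stands still between calls to the robot, and variables do not carry over. Pictures are saved under pics/ and viewed, at most 14 in all, crops included, and the job is handed in when it is done.

Besides the shell and the picture viewer there is one more tool, called after "Call:" by a JSON object that holds its "method" and its "body", one argument or row to a line. drive_tool: Moves the arm, as the interface text tells. Its arguments: {"type":"object","properties":{"travel":{"type":"array","items":{"type":"array","items":{"type":"number"}}},"rotation":{"type":"array","items":{"type":"array","items":{"type":"number"}}},"gripper":{"type":"array","items":{"type":"number"}},"grip_force":{"type":"number"}},"required":["travel","rotation","gripper"]}

```bash
mkdir -p pics; ls; python3 - <<'E'
from cell import manip
import cv2
for n in("scene","top"):
    cv2.imwrite(f"pics/{n}0.png",manip.grab_frame(n)[:,:,::-1]); c=manip.calibration(n); print(n,c["camera_matrix"],c["cam_to_world"])
print(manip.sense())
E
```

```text
pics
scene [[485.18025407   0.         325.88491337]
 [  0.         485.18025407 204.78416987]
 [  0.           0.           1.        ]] [[ 0.54256788 -0.59926887  0.58863989 -0.20832522]
 [-0.83993903 -0.37780314  0.38957312 -0.37724881]
 [-0.01106905 -0.70579148 -0.70833316  0.8553524 ]
 [ 0.          0.          0.          1.        ]]
top [[489.6724303    0.         320.80340955]
 [  0.         489.6724303  198.67459352]
 [  0.           0.           1.        ]] [[-0.00523686 -0.98062338  0.19583249  0.28499274]
 [-0.99984227  0.00181115 -0.01766807  0.10541615]
 [ 0.01697104 -0.19589412 -0.98047819  1.14680003]
 [ 0.          0.          0.          1.        ]]
{'time_s': 0.1, 'joint_positions': array([-1.27489122,  0.38417848,  0.01639093,  1.37105158, -0.00630085,
        1.38821146, -0.04648734]), 'dq': array([-0.00011699, -0.00226313,  0.00070617, -0.00416333, -0.00127232,
        0.00023311,  0.00093906]), 'tau': array([ 3.66237524e-03, -6.29128075e+01,  8.48251339e-01, -3.72763073e+01,
        1.69474329e-02,  1.04130889e-02, -3.17761987e-05]), 'position': array([0.21928421, 0.58477776, 0.23036265]), 'tool_rot': array([-3.13979355e+00,  3.26392306e-05,  2.78284874e+00]), 'wrist_force': array([-0.10805181, -0.79277484, -0.53710512]), 'wrist_torque': array([ 0.02816237, -0.03648913, -0.03461665]), 'finger_force': 0.0, 'opening': 0.08535720107548246}
```

View pics/top0.png

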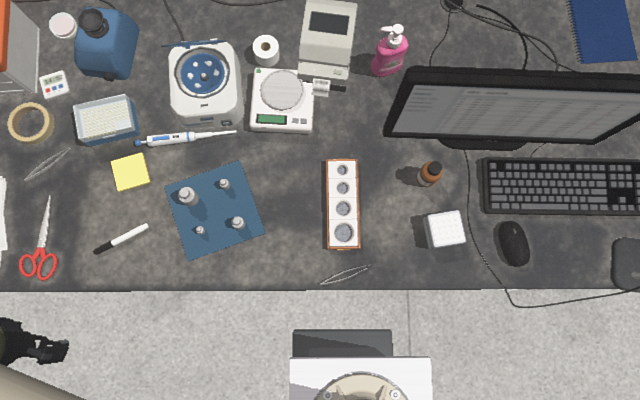

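View pics/scene0.png

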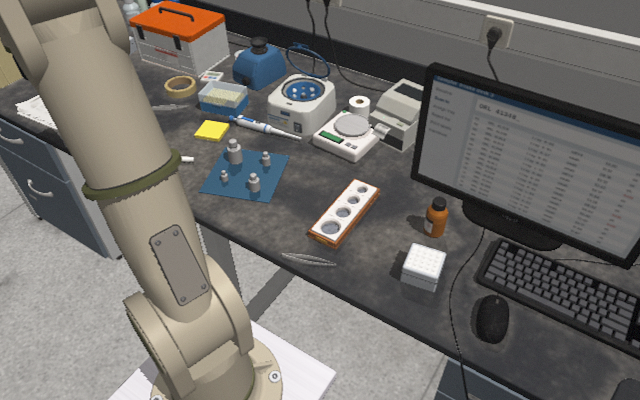

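Top view: the mat is at about (215,210). The weights are near (186,195), (238,223), (224,184) and (200,230). The wells run from narrow (342,170) to wide (344,232). I'll zoom in to refine these.

```bash
cat > h.py <<'E'
from cell import manip
import numpy as np, cv2
def ray(cal,u,v,z):
    K,T=cal["camera_matrix"],cal["cam_to_world"]
    d=T[:3,:3]@np.linalg.solve(K,[u,v,1.]); o=T[:3,3]
    return o+d*(z-o[2])/d[2]
def proj(cal,p):
    T=cal["cam_to_world"]; q=cal["camera_matrix"]@(T[:3,:3].T@(np.asarray(p)-T[:3,3])); return q[:2]/q[2]
E
python3 - <<'E'
from h import *
im=cv2.imread("pics/top0.png")
a=cv2.resize(im[158:263,160:268],None,fx=5,fy=5,interpolation=cv2.INTER_CUBIC)
b=cv2.resize(im[153:258,320:368],None,fx=5,fy=5,interpolation=cv2.INTER_CUBIC)
cv2.imwrite("pics/crop1.png",np.hstack([a,b])); print(a.shape)
E
```

```text
(525, 540, 3)
```

View pics/crop1.png

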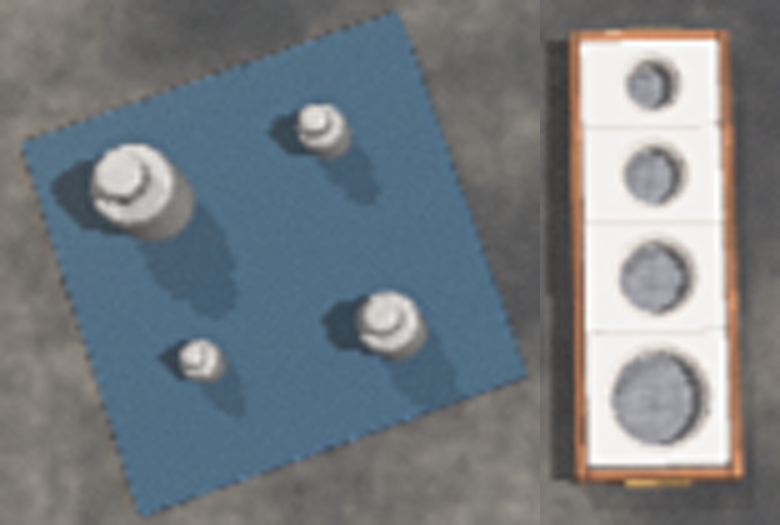

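Crop: the knob tops are at (121,177) for 500 g, (384,317) for 200 g, (315,123) for 100 g and (198,354) for 50 g. The well rims are at (653,83), (656,174), (657,275) and (659,397).

```bash
python3 - <<'E'
from h import *
c=manip.calibration("top")
for n,u,v,z in [("500k",121,177,.071),("500b",133,187,.049),("200k",384,317,.053),("100k",315,123,.044),("50k",198,354,.035)]:
    print(n,ray(c,160+(u-2)/5,158+(v-2)/5,z).round(4))
for n,u,v in [("w50",653,83),("w100",656,174),("w200",657,275),("w500",659,397)]:
    print(n,ray(c,320+(u-542)/5,153+(v-2)/5,.022).round(4))
# tray outer corners
for u,v in [(572,31),(725,31),(742,474),(580,480)]: print("corner",ray(c,320+(u-542)/5,153+(v-2)/5,.02).round(4))
print("bottle",ray(c,430,168,.1),"box",ray(c,445,229,.052))
cw=manip.calibration("wrist"); s=manip.sense(); print(cw,s["position"],s["tool_rot"])
E
```

```text
500k [0.5134 0.3922 0.071 ]
500b [0.5134 0.3924 0.049 ]
200k [0.4526 0.276  0.053 ]
100k [0.5444 0.3117 0.044 ]
50k [0.4385 0.3628 0.035 ]
w50 [0.5809 0.034  0.022 ]
w100 [0.5366 0.0332 0.022 ]
w200 [0.4883 0.0334 0.022 ]
w500 [0.4309 0.0333 0.022 ]
corner [0.6071 0.0722 0.02  ]
corner [ 0.607  -0.0009  0.02  ]
corner [ 0.3954 -0.0046  0.02  ]
corner [0.3929 0.0701 0.02  ]
bottle [ 0.5629614  -0.15589317  0.1       ] box [ 0.4331818  -0.19494919  0.052     ]
{'camera_matrix': array([[283.77055656,   0.        , 324.45218241],
       [  0.        , 283.77055656, 201.50401003],
       [  0.        ,   0.        ,   1.        ]]), 'cam_to_world': array([[ 0.35047142,  0.88704952,  0.30052111,  0.14275908],
       [ 0.93657068, -0.33116056, -0.11475213,  0.61460487],
       [-0.00227008,  0.32167661, -0.94684688,  0.37331541],
       [ 0.        ,  0.        ,  0.        ,  1.        ]])} [0.21928421 0.58477776 0.23036265] [-3.13979355e+00  3.26392306e-05  2.78284874e+00]
```

Call:
{"method": "drive_tool", "body": {
  "travel": [
    [0, 0, 0],
    [0, 0, 0],
    [-30, -28, 8],
    [-30, -28, 8],
    [-30, -28, 8],
    [-30, -28, 8],
    [-30, -28, 8],
    [-30, -28, 8],
    [-30, -28, 8],
    [-30, -28, 8],
    [-31, -26, 8],
    [0, 0, 8],
    [0, 0, 0],
    [0, 0, 0]
  ],
  "rotation": [
    [0, 0, -0.1795],
    [0, 0, -0.1795],
    [0, 0, 0],
    [0, 0, 0],
    [0, 0, 0],
    [0, 0, 0],
    [0, 0, 0],
    [0, 0, 0],
    [0, 0, 0],
    [0, 0, 0],
    [0, 0, 0],
    [0, 0, 0],
    [0, 0, 0],
    [0, 0, 0]
  ],
  "gripper": [1, 1, 1, 1, 1, 1, 1, 1, 1, 1, 1, 0.6, 0.6, 0.6]
}}

```text
time_s: 1.85
position: [0.4894, 0.3367, 0.1514]
tool_rot: [3.141, -0.001, -3.139]
wrist_force: [-0.4, -0.0, -0.6]
opening: 0.0508
finger_force: 0.0
```

```bash
python3 - <<'E'
from h import *
c=manip.calibration("wrist"); s=manip.sense(); im=manip.grab_frame("wrist")[:,:,::-1].copy()
print(s["position"],s["tool_rot"],s["joint_positions"].round(2),s["time_s"],s["opening"])
np.savez("w1.npz",K=c["camera_matrix"],T=c["cam_to_world"]); cv2.imwrite("pics/w1raw.png",im)
for p in [(.5134,.3922,.071),(.4526,.276,.053),(.5444,.3117,.044),(.4385,.3628,.035)]:
    q=proj(c,p); print(q); cv2.drawMarker(im,tuple(int(round(x)) for x in q),(0,0,255),0,9)
cv2.imwrite("pics/w1.png",im)
E
```

```text
[0.48936601 0.33667787 0.15136927] [ 3.14109706e+00 -5.88195065e-04 -3.13896466e+00] [-0.76  0.37  0.13  1.58 -0.05  1.2   0.96] 1.85 0.05082752724501432
[387.9769148  234.68001811]
[253.1830819  160.60218784]
[298.57476271 251.13587865]
[353.12267508 141.6847391 ]
```

View pics/w1.png

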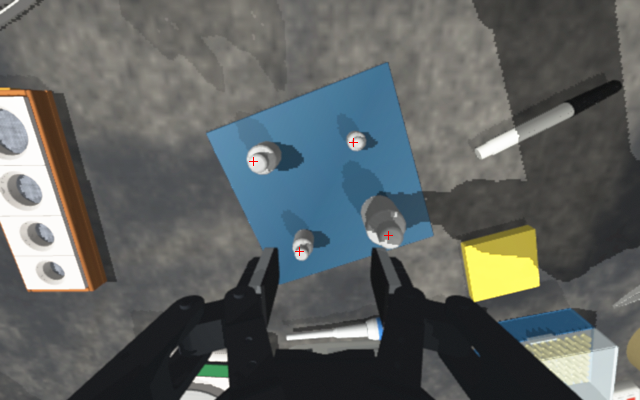

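The wrist view confirms the positions: the markers fall on the knob tops to within a few px. I'll zoom in for the residuals.

```bash
python3 - <<'E'
from h import *
im=cv2.imread("pics/w1raw.png")
cr=[cv2.resize(im[v-22:v+22,u-22:u+22],(352,292*352//292),interpolation=cv2.INTER_CUBIC) for u,v in [(388,235),(253,161),(299,251),(353,142)]]
g=np.vstack([np.hstack(cr[:2]),np.hstack(cr[2:])]); cv2.imwrite("pics/z1.png",cv2.resize(g,(592,592)))
E
```

```text
(no output)
```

View pics/z1.png

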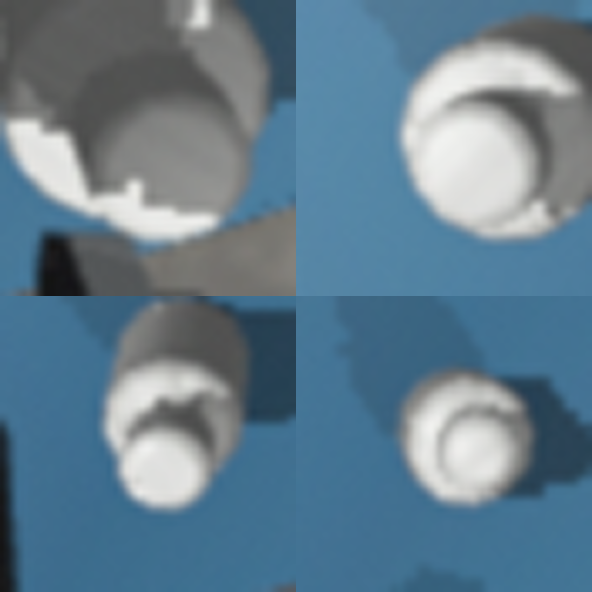

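The knob top centres in each tile are 500 g (172,150), 200 g (178,160), 100 g (166,169) and 50 g (183,156).

```bash
python3 - <<'E'
from h import *
d=np.load("w1.npz"); c={"camera_matrix":d["K"],"cam_to_world":d["T"]}
for n,u0,v0,x,y,z in [(500,388,235,172,150,.071),(200,253,161,178,160,.053),(100,299,251,166,169,.044),(50,353,142,183,156,.035)]:
    print(n,ray(c,u0-22.5+x/6.727,v0-22.5+y/6.727,z).round(4))
E
```

```text
500 [0.5135 0.3949 0.071 ]
200 [0.454  0.2791 0.053 ]
100 [0.5472 0.3142 0.044 ]
50 [0.4394 0.367  0.035 ]
```

Call:
{"method": "drive_tool", "body": {
  "travel": [
    [-12, 28, 0],
    [-12, 29, 0],
    [0, 0, 20],
    [0, 0, 20],
    [0, 0, 10],
    [0, 0, 0],
    [0, 0, 0]
  ],
  "rotation": [
    [0, 0, 0],
    [0, 0, 0],
    [0, 0, 0],
    [0, 0, 0],
    [0, 0, 0],
    [0, 0, 0],
    [0, 0, 0]
  ],
  "gripper": [0.6, 0.6, 0.6, 0.6, 0.6, 0.6, 0.6]
}}

```text
time_s: 2.78
position: [0.5148, 0.3927, 0.1024]
tool_rot: [3.141, 0.001, -3.141]
wrist_force: [0.2, -0.1, 1.1]
opening: 0.0512
finger_force: 0.0
```

Call:
{"method": "drive_tool", "body": {
  "travel": [
    [1, 1, 14],
    [0, 0, 14],
    [0, 0, 12],
    [0, 0, 7],
    [0, 0, 0],
    [0, 0, 0]
  ],
  "rotation": [
    [0, 0, 0],
    [0, 0, 0],
    [0, 0, 0],
    [0, 0, 0],
    [0, 0, 0],
    [0, 0, 0]
  ],
  "gripper": [0.6, 0.6, 0.6, 0.6, 0.6, 0.4],
  "grip_force": 40
}}

```text
time_s: 3.52
position: [0.5137, 0.3934, 0.0547]
tool_rot: [3.141, 0.0, -3.141]
wrist_force: [0.6, -0.0, -0.5]
opening: 0.0351
finger_force: 0.0
```

```bash
python3 - <<'E'
from h import *
im=manip.grab_frame("wrist")[:,:,::-1]; print(manip.sense()["position"])
cv2.imwrite("pics/g1.png",im[160:360,220:500].repeat(2,0).repeat(2,1))
E
```

```text
[0.51380825 0.39352017 0.05483753]
```

View pics/g1.png

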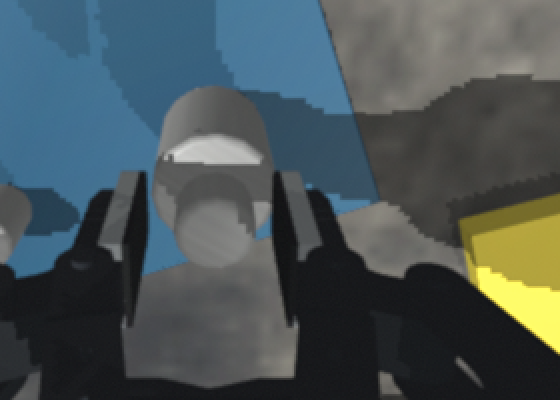

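The knob centre is about 1 mm toward +y of the finger middle (crop 214 against 210), so the wrist-camera values are the better ones. I'll nudge over and grip.

Call:
{"method": "drive_tool", "body": {
  "travel": [
    [0, 1, 0],
    [0, 0, 0],
    [0, 0, 0],
    [0, 0, 0],
    [0, 0, 0],
    [0, 0, 0],
    [0, 0, 0]
  ],
  "rotation": [
    [0, 0, 0],
    [0, 0, 0],
    [0, 0, 0],
    [0, 0, 0],
    [0, 0, 0],
    [0, 0, 0],
    [0, 0, 0]
  ],
  "gripper": [0.35, 0.3, 0.27, 0.2, 0.15, 0.1, 0.1],
  "grip_force": 40
}}

```text
time_s: 4.45
position: [0.5136, 0.3945, 0.0545]
tool_rot: [3.141, 0.0, -3.141]
wrist_force: [-0.2, 1.1, 3.1]
opening: 0.0203
finger_force: 39.1
```

Call:
{"method": "drive_tool", "body": {
  "travel": [
    [0, 0, -5],
    [0, 0, -10],
    [0, 0, -20],
    [0, 0, -25],
    [0, 0, -25],
    [0, 0, -10],
    [5, -20, 0],
    [6, -25, 0],
    [6, -25, 0],
    [6, -25, 0],
    [6, -25, 0],
    [6, -25, 0],
    [6, -25, 0],
    [6, -25, 0],
    [6, -25, 0],
    [6, -25, 0],
    [5, -20, 0],
    [0, 0, 0],
    [0, 0, 0],
    [0, 0, 0]
  ],
  "rotation": [
    [0, 0, 0],
    [0, 0, 0],
    [0, 0, 0],
    [0, 0, 0],
    [0, 0, 0],
    [0, 0, 0],
    [0, 0, 0],
    [0, 0, 0],
    [0, 0, 0],
    [0, 0, 0],
    [0, 0, 0],
    [0, 0, 0],
    [0, 0, 0],
    [0, 0, 0],
    [0, 0, 0],
    [0, 0, 0],
    [0, 0, 0],
    [0, 0, 0],
    [0, 0, 0],
    [0, 0, 0]
  ],
  "gripper": [0.1, 0.1, 0.1, 0.1, 0.1, 0.1, 0.1, 0.1, 0.1, 0.1, 0.1, 0.1, 0.1, 0.1, 0.1, 0.1, 0.1, 0.1, 0.1, 0.1]
}}

```text
time_s: 6.95
position: [0.4496, 0.1301, 0.1493]
tool_rot: [3.141, 0.0, -3.14]
wrist_force: [-0.2, 0.3, -5.5]
opening: 0.0201
finger_force: 39.6
```

```bash
python3 - <<'E'
from h import *
c=manip.calibration("wrist"); s=manip.sense(); im=manip.grab_frame("wrist")[:,:,::-1].copy()
print(s["position"],s["joint_positions"].round(2))
np.savez("w2.npz",K=c["camera_matrix"],T=c["cam_to_world"]); cv2.imwrite("pics/w2raw.png",im)
for p in [(.4309,.0333),(.4883,.0334),(.5366,.0332),(.5809,.034)]: print(proj(c,(*p,.024)).round(1))
z=im[60:320,110:480]; cv2.imwrite("pics/w2.png",cv2.resize(z,None,fx=2.1,fy=2.1,interpolation=cv2.INTER_CUBIC))
E
```

```text
[0.44957343 0.13007808 0.14931084] [-0.56  0.1   0.22  1.91 -0.03  1.13  1.25]
[223.9 174. ]
[230.2 228.4]
[234.7 269.1]
[239.3 303.1]
```

View pics/w2.png

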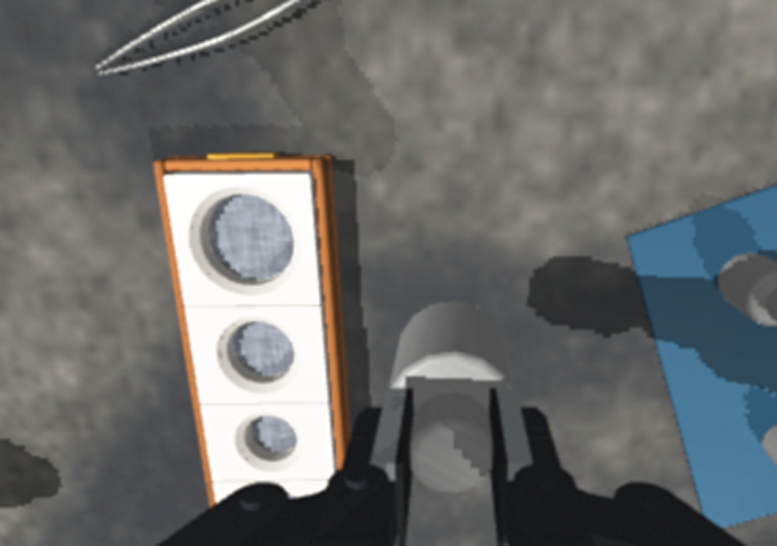

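Wrist view with the 500 g held upright: the rims are at about crop (243,240), (256,354) and (267,441). I'll segment the rims and fit their centres.

```bash
cat > rim.py <<'E'
from h import *
from scipy.optimize import least_squares
d=np.load("w2.npz"); c={"camera_matrix":d["K"],"cam_to_world":d["T"]}
im=cv2.imread("pics/w2raw.png"); g=cv2.resize(im,None,fx=4,fy=4,interpolation=cv2.INTER_CUBIC).min(2)
print([g[4*v,4*u] for u,v in [(195,180),(203,172),(225,150),(214,230),(218,240)]])
t=np.linspace(0,2*np.pi,90)
for th in (235,242,247):
  cs,_=cv2.findContours((g<th).astype(np.uint8),cv2.RETR_LIST,cv2.CHAIN_APPROX_NONE)
  for w,p in [(44,(.4309,.0333)),(34,(.4883,.0334)),(28,(.5366,.0332))]:
    q=proj(c,(*p,.024)); r=(w/2+4)*1e-3
    for k in cs:
      m=(k[:,0].mean(0)+.5)/4-.5
      if np.hypot(*(m-q))<8 and 200<len(k)<900:
        pts=np.array([ray(c,*((a+.5)/4-.5),.024)[:2] for a in k[:,0]])
        s=least_squares(lambda x:np.hypot(*(pts-x[:2]).T)-x[2],[*p,r],loss="soft_l1",f_scale=.0005).x
        print(th,w,len(k),s.round(4),"exp r",r)
E
python3 rim.py
```

```text
[np.uint8(255), np.uint8(191), np.uint8(233), np.uint8(184), np.uint8(228)]
235 44 595 [0.4321 0.0337 0.0247] exp r 0.026000000000000002
235 34 424 [0.4891 0.0344 0.0198] exp r 0.021
235 28 341 [0.5381 0.0349 0.0169] exp r 0.018000000000000002
242 44 609 [0.4322 0.034  0.0252] exp r 0.026000000000000002
242 34 436 [0.4892 0.0346 0.0203] exp r 0.021
242 34 853 [0.4891 0.0357 0.0328] exp r 0.021
242 28 357 [0.5382 0.0351 0.0175] exp r 0.018000000000000002
247 44 618 [0.4322 0.0345 0.0257] exp r 0.026000000000000002
247 34 453 [0.4893 0.035  0.0209] exp r 0.021
247 34 845 [0.4892 0.0357 0.0326] exp r 0.021
247 28 362 [0.5384 0.0354 0.0181] exp r 0.018000000000000002
247 28 730 [0.5382 0.0361 0.0315] exp r 0.018000000000000002
```

Call:
{"method": "drive_tool", "body": {
  "travel": [
    [4, -20, 0],
    [4, -20, 0],
    [4, -20, 0],
    [4, -20, 0],
    [1.5, -15.5, 0],
    [0, 0, 15],
    [0, 0, 15],
    [0, 0, 10],
    [0, 0, 8],
    [0, 0, 0],
    [0, 0, 0],
    [0, 0, 0]
  ],
  "rotation": [
    [0, 0, 0],
    [0, 0, 0],
    [0, 0, 0],
    [0, 0, 0],
    [0, 0, 0],
    [0, 0, 0],
    [0, 0, 0],
    [0, 0, 0],
    [0, 0, 0],
    [0, 0, 0],
    [0, 0, 0],
    [0, 0, 0]
  ],
  "gripper": [0.1, 0.1, 0.1, 0.1, 0.1, 0.1, 0.1, 0.1, 0.1, 0.1, 0.1, 0.1]
}}

```text
time_s: 8.5
position: [0.4324, 0.0339, 0.1017]
tool_rot: [3.141, 0.001, -3.141]
wrist_force: [-0.2, 0.4, -5.1]
opening: 0.0205
finger_force: 39.7
```

Down to 1–2 mm above the floor (TCP 0.064), gently.

Call:
{"method": "drive_tool", "body": {
  "travel": [
    [0, 0.5, 8],
    [0, 0, 8],
    [0, 0, 6],
    [0, 0, 5],
    [0, 0, 4],
    [0, 0, 3],
    [0, 0, 3],
    [0, 0, 1],
    [0, 0, 0],
    [0, 0, 0]
  ],
  "rotation": [
    [0, 0, 0],
    [0, 0, 0],
    [0, 0, 0],
    [0, 0, 0],
    [0, 0, 0],
    [0, 0, 0],
    [0, 0, 0],
    [0, 0, 0],
    [0, 0, 0],
    [0, 0, 0]
  ],
  "gripper": [0.1, 0.1, 0.1, 0.1, 0.1, 0.1, 0.1, 0.1, 0.1, 0.1]
}}

```text
time_s: 9.75
position: [0.432, 0.0343, 0.0633]
tool_rot: [-3.142, -0.0, -3.141]
wrist_force: [-0.3, -0.3, -4.6]
opening: 0.0199
finger_force: 39.7
```

Call:
{"method": "drive_tool", "body": {
  "travel": [
    [0, 0, 0.5],
    [0, 0, 0.5],
    [0, 0, 0],
    [0, 0, 0]
  ],
  "rotation": [
    [0, 0, 0],
    [0, 0, 0],
    [0, 0, 0],
    [0, 0, 0]
  ],
  "gripper": [0.1, 0.1, 0.1, 0.1]
}}

```text
time_s: 10.25
position: [0.4322, 0.0343, 0.0626]
tool_rot: [3.141, 0.0, -3.141]
wrist_force: [-3.7, 0.2, 2.0]
opening: 0.0202
finger_force: 40.3
```

Call:
{"method": "drive_tool", "body": {
  "travel": [
    [0, 0, 0],
    [0, 0, 0],
    [0, 0, 0],
    [0, 0, 0],
    [0, 0, -10],
    [0, 0, -15],
    [0, 0, -20],
    [0, 0, -20],
    [0, 0, -20],
    [0, 0, 0]
  ],
  "rotation": [
    [0, 0, 0],
    [0, 0, 0],
    [0, 0, 0],
    [0, 0, 0],
    [0, 0, 0],
    [0, 0, 0],
    [0, 0, 0],
    [0, 0, 0],
    [0, 0, 0],
    [0, 0, 0]
  ],
  "gripper": [0.27, 0.35, 0.5, 0.5, 0.5, 0.5, 0.5, 0.5, 0.5, 0.5]
}}

```text
time_s: 11.5
position: [0.4334, 0.0345, 0.1496]
tool_rot: [3.14, 0.004, -3.141]
wrist_force: [0.1, -0.0, 0.9]
opening: 0.043
finger_force: 0.0
```

```bash
python3 - <<'E'
from h import *
im=manip.grab_frame("wrist")[:,:,::-1]; print(manip.sense()["position"])
cv2.imwrite("pics/p1.png",im[60:360,180:480].repeat(2,0).repeat(2,1))
E
```

```text
[0.43264346 0.03439629 0.1483193 ]
```

View pics/p1.png

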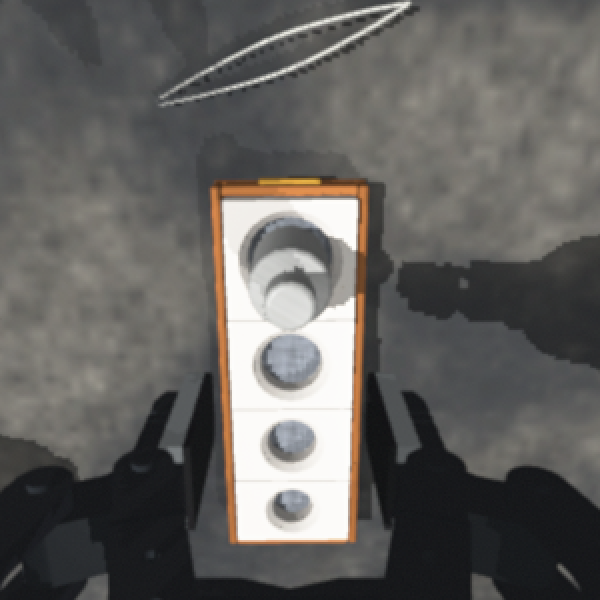

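The 500 g stands centred in its well. Next is the 200 g at (0.4538, 0.2788).

Call:
{"method": "drive_tool", "body": {
  "travel": [
    [-2, 20, 0],
    [-2, 25, 0],
    [-2, 25, 0],
    [-2, 25, 0],
    [-3, 30, 0],
    [-3, 30, 0],
    [-3, 30, 0],
    [-2, 25, 0],
    [-2, 20, 0],
    [0, 14.5, 0],
    [0, 0, 25],
    [0, 0, 25],
    [0, 0, 20],
    [0, 0, 0],
    [0, 0, 0]
  ],
  "rotation": [
    [0, 0, 0],
    [0, 0, 0],
    [0, 0, 0],
    [0, 0, 0],
    [0, 0, 0],
    [0, 0, 0],
    [0, 0, 0],
    [0, 0, 0],
    [0, 0, 0],
    [0, 0, 0],
    [0, 0, 0],
    [0, 0, 0],
    [0, 0, 0],
    [0, 0, 0],
    [0, 0, 0]
  ],
  "gripper": [0.5, 0.5, 0.5, 0.5, 0.5, 0.5, 0.5, 0.5, 0.5, 0.5, 0.5, 0.5, 0.5, 0.5, 0.5]
}}

```text
time_s: 13.42
position: [0.4535, 0.2788, 0.078]
tool_rot: [3.141, 0.001, 3.141]
wrist_force: [-0.3, -0.0, 0.9]
opening: 0.0428
finger_force: 0.0
```

Call:
{"method": "drive_tool", "body": {
  "travel": [
    [0, 0, 14],
    [0, 0, 12],
    [0, 0, 7],
    [0, 0, 3.5],
    [0, 0, 0],
    [0, 0, 0],
    [0, 0, 0],
    [0, 0, 0],
    [0, 0, 0],
    [0, 0, 0],
    [0, 0, 0],
    [0, 0, 0]
  ],
  "rotation": [
    [0, 0, 0],
    [0, 0, 0],
    [0, 0, 0],
    [0, 0, 0],
    [0, 0, 0],
    [0, 0, 0],
    [0, 0, 0],
    [0, 0, 0],
    [0, 0, 0],
    [0, 0, 0],
    [0, 0, 0],
    [0, 0, 0]
  ],
  "gripper": [0.5, 0.5, 0.5, 0.45, 0.38, 0.32, 0.27, 0.23, 0.19, 0.15, 0.08, 0.05],
  "grip_force": 30
}}

```text
time_s: 14.92
position: [0.4532, 0.2788, 0.041]
tool_rot: [3.141, 0.0, -3.141]
wrist_force: [-1.2, -1.4, 4.8]
opening: 0.0155
finger_force: 29.3
```

Call:
{"method": "drive_tool", "body": {
  "travel": [
    [0, 0, -5],
    [0, 0, -15],
    [0, 0, -25],
    [0, 0, -25],
    [0, 0, -10],
    [-6, -20, 0],
    [-6, -25, 0],
    [-6, -30, 0],
    [-6, -30, 0],
    [-6, -30, 0],
    [-6, -30, 0],
    [0, -30, 0],
    [0, -25, 0],
    [0, -15, 0],
    [0, -8.5, 0],
    [0, 0, 10],
    [0, 0, 10],
    [0, 0, 0],
    [0, 0, 0]
  ],
  "rotation": [
    [0, 0, 0],
    [0, 0, 0],
    [0, 0, 0],
    [0, 0, 0],
    [0, 0, 0],
    [0, 0, 0],
    [0, 0, 0],
    [0, 0, 0],
    [0, 0, 0],
    [0, 0, 0],
    [0, 0, 0],
    [0, 0, 0],
    [0, 0, 0],
    [0, 0, 0],
    [0, 0, 0],
    [0, 0, 0],
    [0, 0, 0],
    [0, 0, 0],
    [0, 0, 0]
  ],
  "gripper": [0.05, 0.05, 0.05, 0.05, 0.05, 0.05, 0.05, 0.05, 0.05, 0.05, 0.05, 0.05, 0.05, 0.05, 0.05, 0.05, 0.05, 0.05, 0.05]
}}

```text
time_s: 17.3
position: [0.489, 0.0357, 0.1007]
tool_rot: [-3.141, -0.0, -3.141]
wrist_force: [-0.2, 0.5, -1.7]
opening: 0.015
finger_force: 29.4
```

Call:
{"method": "drive_tool", "body": {
  "travel": [
    [0, -0.5, 10],
    [0, 0, 10],
    [0, 0, 8],
    [0, 0, 7],
    [0, 0, 5],
    [0, 0, 4],
    [0, 0, 3],
    [0, 0, 2],
    [0, 0, 1],
    [0, 0, 0],
    [0, 0, 0]
  ],
  "rotation": [
    [0, 0, 0],
    [0, 0, 0],
    [0, 0, 0],
    [0, 0, 0],
    [0, 0, 0],
    [0, 0, 0],
    [0, 0, 0],
    [0, 0, 0],
    [0, 0, 0],
    [0, 0, 0],
    [0, 0, 0]
  ],
  "gripper": [0.05, 0.05, 0.05, 0.05, 0.05, 0.05, 0.05, 0.05, 0.05, 0.05, 0.05]
}}

```text
time_s: 18.68
position: [0.4891, 0.0348, 0.0509]
tool_rot: [-3.142, 0.0, -3.141]
wrist_force: [-0.1, 0.4, -1.7]
opening: 0.0152
finger_force: 29.4
```

Call:
{"method": "drive_tool", "body": {
  "travel": [
    [0, 0, 0.8],
    [0, 0, 0.5],
    [0, 0, 0.5],
    [0, 0, 0],
    [0, 0, 0]
  ],
  "rotation": [
    [0, 0, 0],
    [0, 0, 0],
    [0, 0, 0],
    [0, 0, 0],
    [0, 0, 0]
  ],
  "gripper": [0.05, 0.05, 0.05, 0.05, 0.05]
}}

```text
time_s: 19.3
position: [0.4891, 0.0348, 0.0491]
tool_rot: [3.142, 0.0, -3.141]
wrist_force: [-0.4, 0.3, -0.5]
opening: 0.0155
finger_force: 29.6
```

Call:
{"method": "drive_tool", "body": {
  "travel": [
    [0, 0, 0.3],
    [0, 0, 0],
    [0, 0, 0],
    [0, 0, 0],
    [0, 0, 0],
    [0, 0, -10],
    [0, 0, -20],
    [0, 0, -25],
    [0, 0, -25],
    [0, 0, -10],
    [0, 0, 0]
  ],
  "rotation": [
    [0, 0, 0],
    [0, 0, 0],
    [0, 0, 0],
    [0, 0, 0],
    [0, 0, 0],
    [0, 0, 0],
    [0, 0, 0],
    [0, 0, 0],
    [0, 0, 0],
    [0, 0, 0],
    [0, 0, 0]
  ],
  "gripper": [0.05, 0.22, 0.3, 0.4, 0.4, 0.4, 0.4, 0.4, 0.4, 0.4, 0.4]
}}

```text
time_s: 20.68
position: [0.4894, 0.0349, 0.1392]
tool_rot: [3.141, 0.001, -3.141]
wrist_force: [-0.0, -0.6, -0.4]
opening: 0.0342
finger_force: 0.0
```

Call:
{"method": "drive_tool", "body": {
  "travel": [
    [-4, 20, 0],
    [-6, 30, 0],
    [-6, 30, 0],
    [-6, 30, 0],
    [-6, 30, 0],
    [-6, 30, 0],
    [-6, 30, 0],
    [-6, 30, 0],
    [-6, 25, 0],
    [-5.5, 15, 0],
    [0, 9, 0],
    [0, 0, 25],
    [0, 0, 25],
    [0, 0, 20],
    [0, 0, 0],
    [0, 0, 0]
  ],
  "rotation": [
    [0, 0, 0],
    [0, 0, 0],
    [0, 0, 0],
    [0, 0, 0],
    [0, 0, 0],
    [0, 0, 0],
    [0, 0, 0],
    [0, 0, 0],
    [0, 0, 0],
    [0, 0, 0],
    [0, 0, 0],
    [0, 0, 0],
    [0, 0, 0],
    [0, 0, 0],
    [0, 0, 0],
    [0, 0, 0]
  ],
  "gripper": [0.4, 0.4, 0.4, 0.4, 0.4, 0.4, 0.4, 0.4, 0.4, 0.4, 0.4, 0.4, 0.4, 0.4, 0.4, 0.4]
}}

```text
time_s: 22.68
position: [0.547, 0.3135, 0.0695]
tool_rot: [3.141, 0.001, 3.141]
wrist_force: [-0.1, -0.1, 0.4]
opening: 0.0344
finger_force: 0.0
```

```bash
python3 - <<'E'
from h import *
c=manip.calibration("wrist"); s=manip.sense(); im=manip.grab_frame("wrist")[:,:,::-1].copy()
print(s["position"],[proj(c,(x,y,.044)).round(1) for x,y in [(.5467,.3138),(.5444,.3117)]])
cv2.imwrite("pics/g3.png",im[180:330,220:420].repeat(4,0).repeat(4,1))
E
```

```text
[0.54700593 0.31350239 0.06954882] [array([324.1, 236.7]), array([320.9, 233.5])]
```

View pics/g3.png

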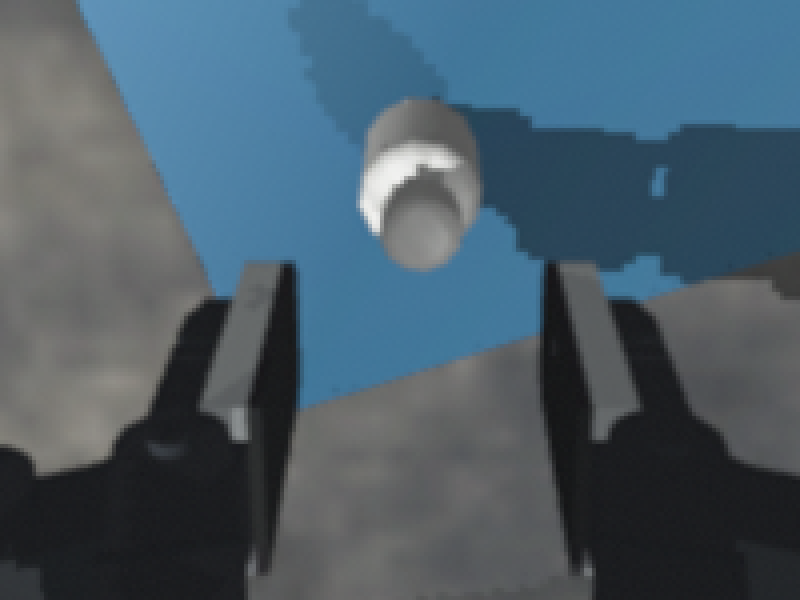

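Knob top at raw (325,237.6), within 1 mm of the prediction and centred between the fingers. I'll descend and grip.

Call:
{"method": "drive_tool", "body": {
  "travel": [
    [0, 0.5, 14],
    [0, 0, 11],
    [0, 0, 6],
    [0, 0, 4],
    [0, 0, 0],
    [0, 0, 0],
    [0, 0, 0],
    [0, 0, 0],
    [0, 0, 0],
    [0, 0, 0],
    [0, 0, 0],
    [0, 0, 0]
  ],
  "rotation": [
    [0, 0, 0],
    [0, 0, 0],
    [0, 0, 0],
    [0, 0, 0],
    [0, 0, 0],
    [0, 0, 0],
    [0, 0, 0],
    [0, 0, 0],
    [0, 0, 0],
    [0, 0, 0],
    [0, 0, 0],
    [0, 0, 0]
  ],
  "gripper": [0.4, 0.4, 0.4, 0.36, 0.31, 0.27, 0.23, 0.19, 0.15, 0.1, 0.05, 0.03],
  "grip_force": 25
}}

```text
time_s: 24.22
position: [0.5466, 0.3143, 0.0339]
tool_rot: [3.142, 0.0, -3.141]
wrist_force: [-0.5, -1.0, 2.1]
opening: 0.0125
finger_force: 24.4
```

Call:
{"method": "drive_tool", "body": {
  "travel": [
    [0, 0, -5],
    [0, 0, -15],
    [0, 0, -25],
    [0, 0, -25],
    [0, 0, -10],
    [2, -20, 0],
    [2, -30, 0],
    [2, -30, 0],
    [2, -30, 0],
    [0, -30, 0],
    [0, -30, 0],
    [0, -30, 0],
    [0, -30, 0],
    [0, -25, 0],
    [0, -15, 0],
    [0, -9, 0],
    [0, 0, 12],
    [0, 0, 12],
    [0, 0, 0],
    [0, 0, 0]
  ],
  "rotation": [
    [0, 0, 0],
    [0, 0, 0],
    [0, 0, 0],
    [0, 0, 0],
    [0, 0, 0],
    [0, 0, 0],
    [0, 0, 0],
    [0, 0, 0],
    [0, 0, 0],
    [0, 0, 0],
    [0, 0, 0],
    [0, 0, 0],
    [0, 0, 0],
    [0, 0, 0],
    [0, 0, 0],
    [0, 0, 0],
    [0, 0, 0],
    [0, 0, 0],
    [0, 0, 0],
    [0, 0, 0]
  ],
  "gripper": [0.03, 0.03, 0.03, 0.03, 0.03, 0.03, 0.03, 0.03, 0.03, 0.03, 0.03, 0.03, 0.03, 0.03, 0.03, 0.03, 0.03, 0.03, 0.03, 0.03]
}}

```text
time_s: 26.72
position: [0.5385, 0.0358, 0.0895]
tool_rot: [-3.142, -0.0, -3.14]
wrist_force: [-0.4, 0.1, -0.5]
opening: 0.0124
finger_force: 24.4
```

Final TCP should be about 0.0419. First down to 0.043.

Call:
{"method": "drive_tool", "body": {
  "travel": [
    [0, -0.3, 12],
    [0, 0, 10],
    [0, 0, 7],
    [0, 0, 6],
    [0, 0, 5],
    [0, 0, 3],
    [0, 0, 2],
    [0, 0, 1],
    [0, 0, 0.5],
    [0, 0, 0.5],
    [0, 0, 0],
    [0, 0, 0]
  ],
  "rotation": [
    [0, 0, 0],
    [0, 0, 0],
    [0, 0, 0],
    [0, 0, 0],
    [0, 0, 0],
    [0, 0, 0],
    [0, 0, 0],
    [0, 0, 0],
    [0, 0, 0],
    [0, 0, 0],
    [0, 0, 0],
    [0, 0, 0]
  ],
  "gripper": [0.03, 0.03, 0.03, 0.03, 0.03, 0.03, 0.03, 0.03, 0.03, 0.03, 0.03, 0.03]
}}

```text
time_s: 28.22
position: [0.5386, 0.035, 0.0427]
tool_rot: [-3.142, -0.0, -3.141]
wrist_force: [0.5, 0.5, -1.0]
opening: 0.0125
finger_force: 24.4
```

Call:
{"method": "drive_tool", "body": {
  "travel": [
    [0, 0, 0.5],
    [0, 0, 0.4],
    [0, 0, 0],
    [0, 0, 0]
  ],
  "rotation": [
    [0, 0, 0],
    [0, 0, 0],
    [0, 0, 0],
    [0, 0, 0]
  ],
  "gripper": [0.03, 0.03, 0.03, 0.03]
}}

```text
time_s: 28.72
position: [0.5387, 0.035, 0.0419]
tool_rot: [3.142, 0.0, -3.141]
wrist_force: [-0.3, 0.7, 0.6]
opening: 0.0124
finger_force: 24.5
```

Call:
{"method": "drive_tool", "body": {
  "travel": [
    [0, 0, 0.2],
    [0, 0, 0],
    [0, 0, 0],
    [0, 0, 0],
    [0, 0, 0],
    [0, 0, -10],
    [0, 0, -20],
    [0, 0, -25],
    [0, 0, -25],
    [0, 0, -10],
    [0, 0, 0]
  ],
  "rotation": [
    [0, 0, 0],
    [0, 0, 0],
    [0, 0, 0],
    [0, 0, 0],
    [0, 0, 0],
    [0, 0, 0],
    [0, 0, 0],
    [0, 0, 0],
    [0, 0, 0],
    [0, 0, 0],
    [0, 0, 0]
  ],
  "gripper": [0.03, 0.18, 0.26, 0.36, 0.36, 0.36, 0.36, 0.36, 0.36, 0.36, 0.36]
}}

```text
time_s: 30.1
position: [0.5389, 0.035, 0.1322]
tool_rot: [3.141, 0.001, -3.141]
wrist_force: [-0.5, 0.7, 0.4]
opening: 0.031
finger_force: 0.0
```

Call:
{"method": "drive_tool", "body": {
  "travel": [
    [8, 20, 0],
    [10, 30, 0],
    [10, 30, 0],
    [10, 30, 0],
    [10, 30, 0],
    [10, 30, 0],
    [10, 30, 0],
    [10, 30, 0],
    [10, 30, 0],
    [7, 30, 0],
    [4.5, 25, 0],
    [0, 16.5, 0],
    [0, 0, 25],
    [0, 0, 25],
    [0, 0, 20],
    [0, 0, 0],
    [0, 0, 0]
  ],
  "rotation": [
    [0, 0, 0],
    [0, 0, 0],
    [0, 0, 0],
    [0, 0, 0],
    [0, 0, 0],
    [0, 0, 0],
    [0, 0, 0],
    [0, 0, 0],
    [0, 0, 0],
    [0, 0, 0],
    [0, 0, 0],
    [0, 0, 0],
    [0, 0, 0],
    [0, 0, 0],
    [0, 0, 0],
    [0, 0, 0],
    [0, 0, 0]
  ],
  "gripper": [0.36, 0.36, 0.36, 0.36, 0.36, 0.36, 0.36, 0.36, 0.36, 0.36, 0.36, 0.36, 0.36, 0.36, 0.36, 0.36, 0.36]
}}

```text
time_s: 32.22
position: [0.4395, 0.3664, 0.0621]
tool_rot: [3.142, 0.0, 3.141]
wrist_force: [0.5, 0.6, -0.0]
opening: 0.031
finger_force: 0.0
```

```bash
python3 - <<'E'
from h import *
c=manip.calibration("wrist"); s=manip.sense(); im=manip.grab_frame("wrist")[:,:,::-1].copy()
print(s["position"],[proj(c,(x,y,.035)).round(1) for x,y in [(.4394,.3665),(.4404,.3665),(.4394,.3675)]])
cv2.imwrite("pics/g4.png",im[180:330,220:420].repeat(4,0).repeat(4,1))
E
```

```text
[0.43946052 0.3663654  0.06205279] [array([323.9, 236. ]), array([323.9, 237.4]), array([325.4, 236. ])]
```

View pics/g4.png

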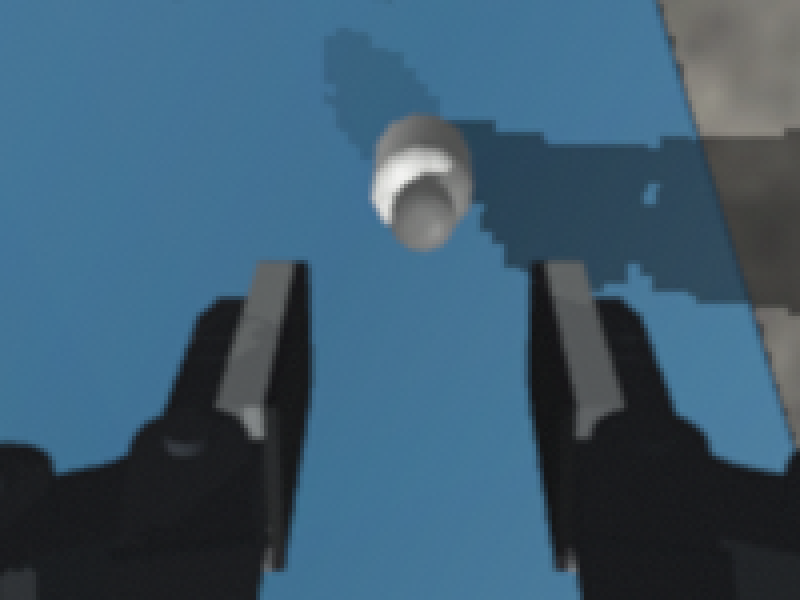

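The knob is at raw (325.5,234), about 0.8 mm toward +y and 1 mm toward −x. I'll correct, descend and grip.

Call:
{"method": "drive_tool", "body": {
  "travel": [
    [1, 0.8, 14],
    [0, 0, 11],
    [0, 0, 6],
    [0, 0, 3.5],
    [0, 0, 0.5],
    [0, 0, 0],
    [0, 0, 0],
    [0, 0, 0],
    [0, 0, 0],
    [0, 0, 0],
    [0, 0, 0],
    [0, 0, 0]
  ],
  "rotation": [
    [0, 0, 0],
    [0, 0, 0],
    [0, 0, 0],
    [0, 0, 0],
    [0, 0, 0],
    [0, 0, 0],
    [0, 0, 0],
    [0, 0, 0],
    [0, 0, 0],
    [0, 0, 0],
    [0, 0, 0],
    [0, 0, 0]
  ],
  "gripper": [0.36, 0.36, 0.36, 0.33, 0.29, 0.25, 0.21, 0.17, 0.13, 0.09, 0.04, 0.02],
  "grip_force": 20
}}

```text
time_s: 33.78
position: [0.4381, 0.3672, 0.0267]
tool_rot: [3.142, 0.0, -3.141]
wrist_force: [-0.3, -0.5, 2.5]
opening: 0.0093
finger_force: 19.5
```

Call:
{"method": "drive_tool", "body": {
  "travel": [
    [0, 0, -5],
    [0, 0, -15],
    [0, 0, -25],
    [0, 0, -25],
    [0, 0, -15],
    [-10, -20, 0],
    [-15, -30, 0],
    [-17, -30, 0],
    [-17, -30, 0],
    [-17, -30, 0],
    [-17, -30, 0],
    [-17, -30, 0],
    [-17, -30, 0],
    [-17, -30, 0],
    [0, -30, 0],
    [0, -25, 0],
    [0, -16.5, 0],
    [0, 0, 0],
    [0, 0, 0]
  ],
  "rotation": [
    [0, 0, 0],
    [0, 0, 0],
    [0, 0, 0],
    [0, 0, 0],
    [0, 0, 0],
    [0, 0, 0],
    [0, 0, 0],
    [0, 0, 0],
    [0, 0, 0],
    [0, 0, 0],
    [0, 0, 0],
    [0, 0, 0],
    [0, 0, 0],
    [0, 0, 0],
    [0, 0, 0],
    [0, 0, 0],
    [0, 0, 0],
    [0, 0, 0],
    [0, 0, 0]
  ],
  "gripper": [0.02, 0.02, 0.02, 0.02, 0.02, 0.02, 0.02, 0.02, 0.02, 0.02, 0.02, 0.02, 0.02, 0.02, 0.02, 0.02, 0.02, 0.02, 0.02]
}}

```text
time_s: 36.15
position: [0.582, 0.0374, 0.1116]
tool_rot: [3.141, -0.0, -3.14]
wrist_force: [0.4, 0.3, -0.8]
opening: 0.0095
finger_force: 19.5
```

Call:
{"method": "drive_tool", "body": {
  "travel": [
    [-0.5, -0.8, 15],
    [0, 0, 20],
    [0, 0, 15],
    [0, 0, 5],
    [0, 0, 0],
    [0, 0, 0],
    [0, 0, 0]
  ],
  "rotation": [
    [0, 0, 0],
    [0, 0, 0],
    [0, 0, 0],
    [0, 0, 0],
    [0, 0, 0],
    [0, 0, 0],
    [0, 0, 0]
  ],
  "gripper": [0.02, 0.02, 0.02, 0.02, 0.02, 0.02, 0.02]
}}

```text
time_s: 37.02
position: [0.583, 0.035, 0.0573]
tool_rot: [3.141, 0.001, -3.141]
wrist_force: [0.0, 0.3, -0.4]
opening: 0.0092
finger_force: 19.5
```

Call:
{"method": "drive_tool", "body": {
  "travel": [
    [0.3, 0.7, 6],
    [0, 0, 5],
    [0, 0, 4],
    [0, 0, 3],
    [0, 0, 2],
    [0, 0, 1],
    [0, 0, 0.5],
    [0, 0, 0],
    [0, 0, 0]
  ],
  "rotation": [
    [0, 0, 0],
    [0, 0, 0],
    [0, 0, 0],
    [0, 0, 0],
    [0, 0, 0],
    [0, 0, 0],
    [0, 0, 0],
    [0, 0, 0],
    [0, 0, 0]
  ],
  "gripper": [0.02, 0.02, 0.02, 0.02, 0.02, 0.02, 0.02, 0.02, 0.02]
}}

```text
time_s: 38.15
position: [0.5823, 0.0357, 0.0352]
tool_rot: [3.142, 0.0, -3.141]
wrist_force: [0.0, -0.8, -0.5]
opening: 0.0096
finger_force: 19.5
```

Call:
{"method": "drive_tool", "body": {
  "travel": [
    [0, 0, 0.4],
    [0, 0, 0.3],
    [0, 0, 0],
    [0, 0, 0]
  ],
  "rotation": [
    [0, 0, 0],
    [0, 0, 0],
    [0, 0, 0],
    [0, 0, 0]
  ],
  "gripper": [0.02, 0.02, 0.02, 0.02]
}}

```text
time_s: 38.65
position: [0.5825, 0.0357, 0.0347]
tool_rot: [-3.142, 0.0, -3.141]
wrist_force: [-0.3, -0.1, 3.5]
opening: 0.0094
finger_force: 19.8
```

Call:
{"method": "drive_tool", "body": {
  "travel": [
    [0, 0, 0],
    [0, 0, 0],
    [0, 0, 0],
    [0, 0, 0],
    [0, 0, -10],
    [0, 0, -20],
    [0, 0, -25],
    [0, 0, -25],
    [0, 0, -25],
    [0, 0, -25],
    [20, 30, 0],
    [25, 30, 0],
    [25, 30, 0],
    [25, 20, 0],
    [20, 0, 0],
    [0, 0, 0],
    [0, 0, 0]
  ],
  "rotation": [
    [0, 0, 0],
    [0, 0, 0],
    [0, 0, 0],
    [0, 0, 0],
    [0, 0, 0],
    [0, 0, 0],
    [0, 0, 0],
    [0, 0, 0],
    [0, 0, 0],
    [0, 0, 0],
    [0, 0, 0],
    [0, 0, 0],
    [0, 0, 0],
    [0, 0, 0],
    [0, 0, 0],
    [0, 0, 0],
    [0, 0, 0]
  ],
  "gripper": [0.15, 0.22, 0.3, 0.32, 0.32, 0.32, 0.32, 0.32, 0.32, 0.32, 0.32, 0.32, 0.32, 0.32, 0.32, 0.32, 0.32]
}}

```text
time_s: 40.78
position: [0.468, 0.1453, 0.165]
tool_rot: [3.141, 0.001, 3.141]
wrist_force: [0.8, -0.9, 0.7]
opening: 0.0273
finger_force: 0.0
```

```bash
python3 - <<'E'
from h import *
a=manip.grab_frame("wrist")[:,:,::-1]; b=manip.grab_frame("scene")[:,:,::-1]
cv2.imwrite("pics/end.png",np.vstack([cv2.resize(a[60:340,100:460],(386,300)),cv2.resize(b[140:300,240:446],(386,300),interpolation=cv2.INTER_CUBIC)]))
E
```

```text
(no output)
```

View pics/end.png

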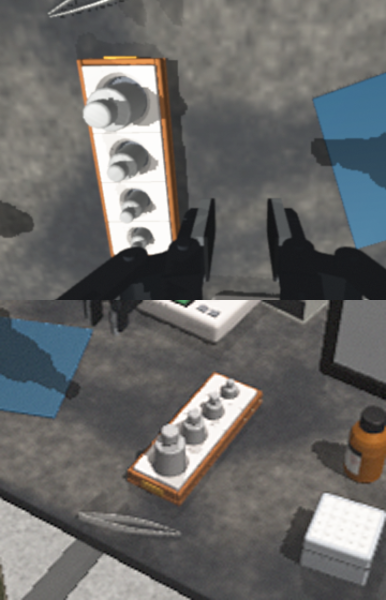

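All four stand upright in their wells, in order of size. The bottle and box have not moved.

```bash
python3 -c "
from cell import manip
print(manip.sign_off())"
```

```text
the job is handed in; nothing more can be done
None
```

All four weights are back in the tray in order of size, upright and down on their well floors, with the bottle and box untouched; the job was handed in at about 41 s of the 109 s allowed.

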